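# Take the drain plug out of the blue water bath

### The arm

A 6-joint arm with a two-finger parallel gripper is mounted at the origin on the work surface. World frame = base frame: x ahead of the robot, y to its left, z up, the work surface at z = 0. Lengths are in m, angles in degrees, forces in N, time in s.
With the tool pointing down it reaches from about 0.375 to 0.9 m from the base axis. Payload 3.1 kg.
Tool frame: the origin (TCP) lies on the centre line of the jaws, within the pads' length; the fingertips stand 8 mm ahead of it and the grasp point (between the pads) lies 11 mm behind it (bot.tip_extent is the distance from the TCP to the fingertips, in m); z points along the fingers, y is the line along which they close (so a half turn about z gives the same grasp; the last joint's range is limited). The gripper opens to 87 mm and grips with 3 to 60 N. Pads are 19 mm wide; open, the fingers measure 117 mm over their backs; the gripper's body (75 mm by 190 mm) begins 51 mm behind the grasp point.
Start: joints at [-10.227, 30.224, 82.088, -0, 67.689, -10.227], TCP at [0.625, 0, 0.231] pointing down, gripper open.
Joint ranges: [-176.69, 176.69], [-43.24, 126.21], [12.49, 139.97], [-82, 262], [0, 151.66], [-163.58, 163.58]. Speed limits (degrees/s): [159.86, 159.86, 180, 180, 180, 180].

### API

Orientations are given as a 3x3 rotation matrix whose columns are the frame's x, y, z axes.
In Python, from rig import bot, vision, workorder gives the robot as it stands.
- The arm moves only by the shell command python3 -m handwheel 'ROWS'. ROWS is JSON, a list of rows, each an object with "delta_rot": the turn, a rotation vector about the tool's x, y, z in rad, a list of three; "xyz": the shift along the tool's x, y, z in mm, a list of three; "hand": the closure, from -1 (fully open) to 1 (shut). A call has exactly 5 rows; each row is the pose to reach, as a shift and turn from the pose commanded when the call began, along the tool's axes at that moment; what a row does not reach only later rows make up. A row lasts 1/8 s, in which the tool goes at most 62.5 mm and 10.7 degrees, less where a joint would pass 70% of its speed; a pose out of reach is approached as far as the arm can. A call with a gripper value outside its range is refused whole. The fingers move at their own pace and stop on an object; the grip force is fixed at half the most. Time passes only in rows, so rows that repeat a pose let the fingers close, or fill a call up. It gives the time, the measured TCP pose, the force, the opening and the grip force at its end, in the units of the state.
- bot.read_state(): the state, without advancing time (a new reading comes with each control period).
- vision.capture(name): name is "scene" or "side" or "wrist"; returns the picture (400x640x3 uint8, red, green, blue); there is no depth.
- vision.camera_model(name): a dict with "camera_matrix" (3x3 intrinsics, pixels), "camera_from_world" (4x4, takes a point from world to camera coordinates). Camera axes: x right, y up, looking along -z (the intrinsics and any distortion apply to the point x, -y, -z); pixel columns grow to the right and rows downward; lengths in m; the calibration is good to about 2 mm. A picture is of the moment at which its call begins: read the wrist's pose just before it. camera_model takes no time and is no camera call; for the wrist camera it gives the pose at the moment of the call.
- workorder.hand_in(): hands the job in; it is judged then, once.
The state is a dict: "time_s": time; "joint_positions": joint angles; "qvel": joint speeds; "tau": joint torques, N m; "position": TCP position; "tcp_rot": TCP orientation; "force": force on the tool from outside, world axes, zero at the start; "moment": the same for the moment, N m; "opening": opening from 0.0 (shut) to 1.0 (fully open); "grasp_force": force on a finger pad.
Only numpy, scipy, OpenCV 4.12 (cv2) and the standard library are available. Lean on these libraries where they do the work, as an engineer would, in place of code of your own. Each camera call takes 0.05 s, during which the arm holds its last target. There are 200 camera calls.

### The job

Unscrew the blue winged drain plug from the water bath with the blue ring on its port: turn its wing anticlockwise (as seen facing the port) until it stands upright and the thread lets go, then draw the plug straight out of its port. Carry it to the white tray and put it down in there without dropping it from a height. Leave the red plug on the other bath screwed in.

Things in the scene. Friction and masses are not known exactly. Their poses are not given: they have to be found in the camera images.
- plug_wing (a point): Middle of the blue plug's flat wing, to be gripped: 10 mm thick (y), 24 mm wide (x), its end 21 mm beyond this point. The point is 44 mm from the plug axis and, screwed in, 24 mm outside the port's mouth. Axes: x along the plug axis into the port, z along the wing outwards. At the start the wing leans 45 degrees to the right as seen facing the port.
- plug: Blue drain plug, 150 g; origin on its level axis (84 mm above the bench) at the mouth; axes as plug_wing. Part-turn thread: turn the wing left to upright (within 12 degrees; stop 20 degrees past) and it lets go; much short of that it holds. Turns easily, stays put, no travel. Draws out along -x; shank 46 mm long, collar 36 mm across, hub 24 mm. Held wing up, its lowest point is 18 mm below its axis.
- blue_bath: White bath with steel top and a blue ring on its steel port, fixed. Origin on the bench below the port's mouth; x points level into the port, z up; the mouth's centre is 85 mm above the origin. The port is a round boss 52 mm across, 75 mm long, before a tank 170 mm deep, 160 wide, 144 high with its lid knob. A like bath with a red ring and red plug stands beside it.
- tray: White open tray, 170 mm (its x) by 200 mm (its y), walls 20 mm high and 4 mm thick, floor about 4 mm thick, fixed to the bench; origin at the centre of its underside, z up. The plug may lie in it in any attitude.
- red_plug (a joint): Turn of the red winged plug in the other bath, rad: 0 screwed in (wing leaning 45 degrees to the right), growing anticlockwise. To be left alone.

How it is judged (in metres and radians):
On the way:
1. the blue plug is drawn clear out of its port (its wing more than 75 mm in front of the mouth) and held up off the bench (x of plug_wing in the frame of blue_bath below -0.075 m and height (world z) of plug_wing above 0.06 m), for 0.05 s.
At the end, for the whole second after the job is handed in: The blue plug rests in the white tray (the middle of its wing over the tray's 170 x 200 mm and less than 75 mm above the bench), at rest and let go, and the red plug is still screwed in (turned less than 0.2 rad) (x of plug_wing in the frame of tray between -0.085 and 0.085 m and y of plug_wing in the frame of tray between -0.1 and 0.1 m and z of plug_wing in the frame of tray below 0.075 m and linear speed of plug below 0.03 m/s and value of joint red_plug below 0.2 rad); the robot touches nothing.
It fails at once if the red plug is turned by more than 0.2 rad (value of joint red_plug above 0.2 rad).
It fails at once if the blue plug, out of its port, is let go with its wing's middle more than 130 mm above the bench (a drop of about 65 mm or more) (x of plug_wing in the frame of blue_bath below -0.075 m and height (world z) of plug_wing above 0.13 m and contact force between the fingers and plug below 0.05 N).
It also fails if it takes over 45 s, if anything falls off the work surface, if the arm or the gripper's body presses on something with over 40 N, if the wrist force passes 120 N, or if a joint passes its speed limit or range.

## Working session

There is one attempt and no reset: what is moved stays moved. The work goes in short steps, Python scripts to look and compute and a shell command to move; the robot and the scene stay as the last step left them, time stands still between calls to the robot, and variables do not carry over. Pictures are saved under pics/ and viewed, at most 10 in all, crops included, and the job is handed in when it is done.

```bash
ls; mkdir -p pics; python3 - <<'E'
from rig import bot, vision
import cv2,numpy as np
a=vision.capture("scene");b=vision.capture("side")
for n,i in (("scene",a),("side",b)):
    cv2.imwrite(f"pics/{n}0.png",i[:,:,::-1])
    m=vision.camera_model(n);print(n,np.round(m["camera_matrix"],1).tolist(),np.round(m["camera_from_world"],3).tolist(),[k for k in m])
s=bot.read_state();print(s["time_s"],s["position"],np.round(s["tcp_rot"],3).tolist())
E
```

```text
pics
scene [[437.1, 0.0, 318.2], [0.0, 437.1, 195.1], [0.0, 0.0, 1.0]] [[-0.031, 0.999, 0.012, 0.026], [-0.602, -0.028, 0.798, 0.247], [0.798, 0.017, 0.602, -1.309], [0.0, 0.0, 0.0, 1.0]] ['camera_matrix', 'camera_from_world']
side [[405.6, 0.0, 321.7], [0.0, 405.6, 195.3], [0.0, 0.0, 1.0]] [[-0.94, -0.34, -0.015, 0.48], [0.243, -0.703, 0.669, -0.191], [-0.238, 0.625, 0.743, -0.718], [0.0, 0.0, 0.0, 1.0]] ['camera_matrix', 'camera_from_world']
0.1 [6.24332242e-01 1.47102461e-04 2.29683592e-01] [[-0.0, 1.0, -0.002], [1.0, 0.0, 0.0], [0.0, -0.002, -1.0]]
```

View pics/scene0.png

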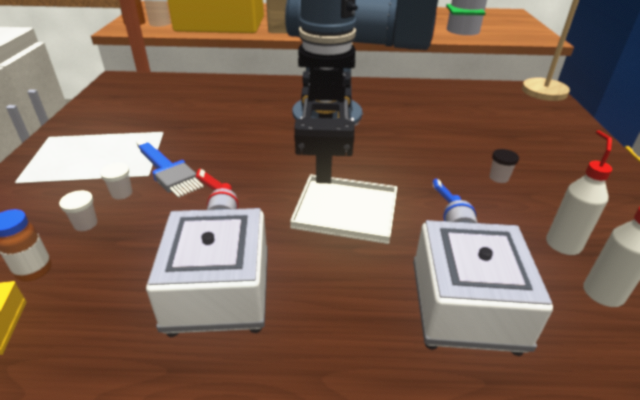

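View pics/side0.png

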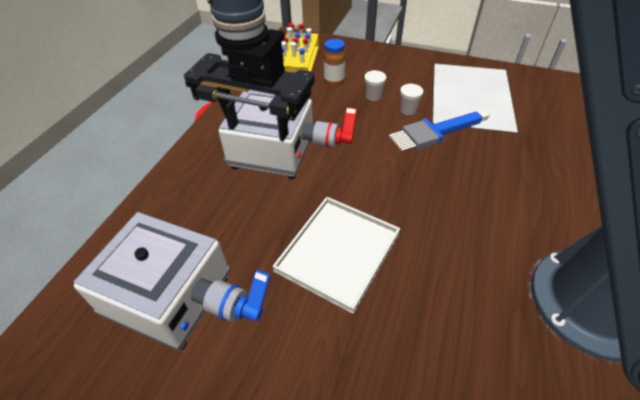

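The scene view shows the blue bath at right (port and ring near 460,210; wing 437,182 to 458,200) and the tray at 345,208. The side view shows the ring near 230,300 and the wing from 250,310 to 262,275. Next I'll zoom in and triangulate.

```bash
python3 - <<'E'
import cv2,numpy as np
a=cv2.imread("pics/scene0.png");b=cv2.imread("pics/side0.png")
c1=cv2.resize(a[170:270,405:525],None,fx=3.3,fy=3.3,interpolation=cv2.INTER_CUBIC)
c2=cv2.resize(b[205:340,120:280],None,fx=2.5,fy=2.5,interpolation=cv2.INTER_CUBIC)
h=max(c1.shape[0],c2.shape[0]);o=np.zeros((h,800,3),np.uint8);o[:c1.shape[0],:396]=c1;o[:c2.shape[0],400:800]=c2
cv2.imwrite("pics/crop1.png",o);print(c1.shape,c2.shape)
for n,i,r in(("scene",a,(170,230,425,485)),("side",b,(255,335,180,280))):
    hsv=cv2.cvtColor(i,cv2.COLOR_BGR2HSV);m=cv2.inRange(hsv,(100,130,60),(125,255,255));k=np.zeros_like(m);k[r[0]:r[1],r[2]:r[3]]=m[r[0]:r[1],r[2]:r[3]]
    cs,_=cv2.findContours(k,cv2.RETR_EXTERNAL,cv2.CHAIN_APPROX_NONE)
    for c in cs:
        if cv2.contourArea(c)>15: print(n,cv2.contourArea(c),cv2.minAreaRect(c),cv2.approxPolyDP(c,1.5,True)[:,0].tolist())
for n,i,r in(("scene",a,(165,250,280,410)),("side",b,(190,315,265,410))):
    hsv=cv2.cvtColor(i,cv2.COLOR_BGR2HSV);m=cv2.inRange(hsv,(0,0,120),(179,90,255));k=np.zeros_like(m);k[r[0]:r[1],r[2]:r[3]]=m[r[0]:r[1],r[2]:r[3]]
    cs,_=cv2.findContours(k,cv2.RETR_EXTERNAL,cv2.CHAIN_APPROX_NONE);c=max(cs,key=cv2.contourArea)
    print(n,"tray",cv2.approxPolyDP(c,6,True)[:,0].tolist())
E
```

```text
(330, 396, 3) (338, 400, 3)
scene 20.0 ((458.7065124511719, 206.45692443847656), (6.11328649520874, 26.28713035583496), 83.41805267333984) [[472, 207], [462, 203], [453, 205], [446, 211], [452, 206], [460, 204]]
scene 155.0 ((444.671142578125, 191.9743194580078), (31.39783477783203, 9.370400428771973), 36.469234466552734) [[434, 180], [435, 187], [449, 201], [459, 199], [458, 196], [452, 195], [443, 186], [439, 187], [436, 180]]
side 36.0 ((184.0, 325.5), (7.0, 6.0), 90.0) [[187, 322], [182, 323], [181, 329], [186, 328]]
side 93.5 ((225.5623321533203, 300.2147521972656), (7.730077266693115, 36.2454719543457), 23.629377365112305) [[236, 285], [232, 285], [227, 290], [219, 308], [219, 317], [221, 318], [223, 303], [228, 293]]
side 813.0 ((251.14752197265625, 294.6229248046875), (27.14116096496582, 51.53384780883789), 13.240518569946289) [[269, 274], [256, 270], [265, 274], [267, 280], [263, 282], [253, 279], [249, 296], [240, 297], [235, 304], [235, 317], [245, 316], [254, 320], [259, 317]]
scene tray [[308, 176], [291, 228], [389, 243], [396, 185]]
side tray [[326, 196], [273, 271], [352, 313], [400, 228]]
```

View pics/crop1.png

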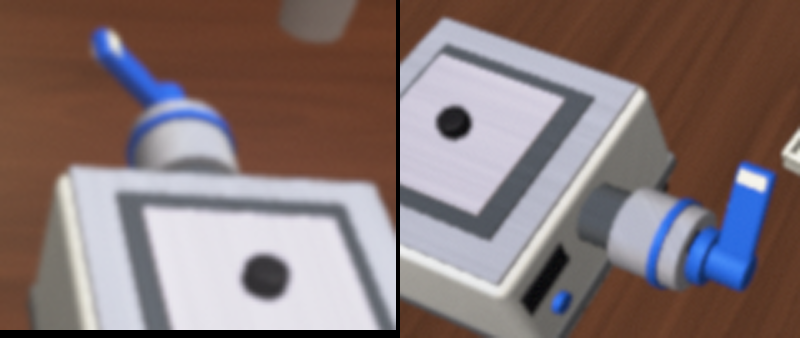

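The crop shows the lid's front corners (scene 426,221 and 519,226; side 217,241 and 162,318), the knob and the wing tip clearly in both views.

```bash
cat > h.py <<'E'
from rig import bot, vision
import cv2,numpy as np
def P(n,m=None):
    m=m or vision.camera_model(n);return m["camera_matrix"]@np.diag([1,-1,-1])@np.array(m["camera_from_world"])[:3]
def tri(p,q,A="scene",B="side"):
    X=cv2.triangulatePoints(P(A),P(B),np.array(p,float).reshape(2,1),np.array(q,float).reshape(2,1));return (X[:3]/X[3]).ravel()
def plane(n,p,z,m=None):
    M=P(n,m);H=M[:,[0,1,3]].copy();H[:,2]+=M[:,2]*z
    v=np.linalg.solve(H,[p[0],p[1],1]);return v[:2]/v[2]
def proj(n,X,m=None):
    v=P(n,m)@np.append(X,1);return v[:2]/v[2]
E
python3 - <<'E'
from h import *
np.set_printoptions(precision=4,suppress=True)
L=tri((426.2,221.5),(217.2,241));R=tri((519.5,226),(162,318.2));K=tri((485.3,253.9),(141.2,253.8));T=tri((436.8,182.5),(263,273))
print(L,R,K,T)
d=(R-L)[:2];print("width",np.linalg.norm(d),"axis x deg",np.degrees(np.arctan2(d[1],d[0]))-90)
m=(L+R)[:2]/2;v=K[:2]-m;print("mid->knob deg",np.degrees(np.arctan2(v[1],v[0])))
for n,c in(("scene",[[308, 176], [291, 228], [389, 243], [396, 185]]),("side",[[326, 196], [273, 271], [352, 313], [400, 228]])):
    q=np.array([plane(n,p,.02) for p in c]);print(n,"tray",q,q.mean(0),[np.linalg.norm(q[i]-q[i-1]) for i in range(4)])
for a in(0,):
    e=np.array([np.cos(np.radians(a)),0])
# predicted: axis from knob
for ang in (np.degrees(np.arctan2(d[1],d[0]))-90,np.degrees(np.arctan2(v[1],v[0]))):
    u=np.array([np.cos(np.radians(ang)),np.sin(np.radians(ang))]);r=np.array([u[1],-u[0]])
    mouth=m-u*.075; hub=mouth-u*.024
    c=np.array([*mouth,.084]); w=np.array([*(hub+r*.065*.7071),.084+.065*.7071])
    print("ang",ang,"mouth",c,"tip pred",w,proj("scene",c),proj("side",c),proj("scene",w),proj("side",w))
E
```

```text
[0.633  0.171  0.1195] [0.6402 0.3199 0.1223] [0.7244 0.2408 0.1366] [0.5315 0.2058 0.1285]
width 0.14903866031179916 axis x deg -2.7593260344719823
mid->knob deg -3.0344512539007313
scene tray [[ 0.366  -0.0383]
 [ 0.5479 -0.0629]
 [ 0.5826  0.1264]
 [ 0.3921  0.1608]] [0.4722 0.0465] [np.float64(0.20080829843353576), np.float64(0.1835708289082462), np.float64(0.19237730955669186), np.float64(0.19359963627845914)]
side tray [[ 0.5254 -0.0684]
 [ 0.556   0.1388]
 [ 0.3945  0.1694]
 [ 0.3571 -0.0358]] [0.4583 0.051 ] [np.float64(0.1714355837769574), np.float64(0.20944845661817005), np.float64(0.1643986954580194), np.float64(0.20861852642179876)]
ang -2.7593260344719823 mouth [0.5617 0.249  0.084 ] tip pred [0.5355 0.2043 0.13  ] [458.3499 211.7933] [236.1003 306.0839] [435.713  182.5847] [259.9499 271.8416]
ang -3.0344512539007313 mouth [0.5617 0.2494 0.084 ] tip pred [0.5353 0.2048 0.13  ] [458.5481 211.8051] [235.9812 306.2816] [435.9598 182.5299] [259.9279 272.1393]
```

```bash
cat >> h.py <<'E'
from scipy.spatial.transform import Rotation as Ro
np.set_printoptions(precision=3,suppress=True)
ang=np.radians(-2.9);u=np.array([np.cos(ang),np.sin(ang),0]);r=np.array([u[1],-u[0],0]);k=np.array([0,0,1.])
A=np.array([.560,.249,.084])-u*.024
def pose(th,rad,back=0):   # th: lean to the right from upright (deg); rad: TCP distance from axis
    w=r*np.sin(np.radians(th))+k*np.cos(np.radians(th));z=-w;x=-u
    return A+rad*w-u*back, np.stack([x,np.cross(z,x),z],1)
def delta(p,R):
    s=bot.read_state();R0=np.array(s["tcp_rot"]);p0=np.array(s["position"])
    rv=Ro.from_matrix(R0.T@R).as_rotvec()
    print("xyz mm",R0.T@(p-p0)*1000,"rv",rv,"deg",np.degrees(np.linalg.norm(rv)),"t",s["time_s"],"pos",p0,"j",np.array(s["joint_positions"]),"F",np.array(s["force"]),"open",s["opening"],s["grasp_force"])
E
python3 -c "
from h import *
delta(*pose(45,.12))
delta(*pose(0,.14))"
```

```text
xyz mm [165.305 -92.472  61.066] rv [-0.627  0.593 -1.436] deg 95.96097977044047 t 0.1 pos [0.624 0.    0.23 ] j [-10.227  30.271  82.151  -0.001  67.691 -10.228] F [-0.115  0.412  0.151] open 0.9999804910498366 0.0
xyz mm [250.067 -88.285   5.939] rv [-0.001 -0.002 -1.52 ] deg 87.0988546231461 t 0.1 pos [0.624 0.    0.23 ] j [-10.227  30.271  82.151  -0.001  67.691 -10.228] F [-0.115  0.412  0.151] open 0.9999804910498366 0.0
```

```bash
python3 -m handwheel '[{"xyz":[17,-9,0],"delta_rot":[-0.06,0.06,-0.14],"hand":-1},{"xyz":[34,-18,0],"delta_rot":[-0.12,0.12,-0.28],"hand":-1},{"xyz":[51,-27,0],"delta_rot":[-0.18,0.18,-0.42],"hand":-1},{"xyz":[68,-36,0],"delta_rot":[-0.24,0.24,-0.56],"hand":-1},{"xyz":[85,-45,0],"delta_rot":[-0.3,0.3,-0.7],"hand":-1}]'; python3 -c "
from h import *
delta(*pose(45,.12))"
```

```text
time_s: 0.72
position: [0.5791, 0.0857, 0.2304]
tcp_rot: [[-0.671, 0.723, 0.168], [0.722, 0.585, 0.369], [0.169, 0.369, -0.914]]
force: [-0.8, 0.1, 0.4]
opening: 1.0
grasp_force: 0.0
xyz mm [ 79.004 -10.344  77.739] rv [-0.315  0.292 -0.734] deg 48.73797943054434 t 0.725 pos [0.579 0.086 0.23 ] j [-14.71   24.879  97.341  28.502  56.944 -71.286] F [-0.787  0.071  0.442] open 0.9999621882617206 0.0
```

```bash
python3 -m handwheel '[{"xyz":[16,-2,15],"delta_rot":[-0.063,0.058,-0.147],"hand":-1},{"xyz":[32,-4,31],"delta_rot":[-0.126,0.117,-0.294],"hand":-1},{"xyz":[47,-6,46],"delta_rot":[-0.19,0.175,-0.44],"hand":-1},{"xyz":[63,-8,62],"delta_rot":[-0.25,0.234,-0.587],"hand":-1},{"xyz":[79,-10,78],"delta_rot":[-0.315,0.292,-0.734],"hand":-1}]'; python3 - <<'E'
from h import *
delta(*pose(45,.12));delta(*pose(45,.034))
for n in("scene","side","wrist"): cv2.imwrite(f"pics/{n}1.png",vision.capture(n)[:,:,::-1])
E
```

```text
time_s: 1.35
position: [0.5327, 0.1654, 0.1683]
tcp_rot: [[-0.999, 0.036, 0.037], [0.051, 0.706, 0.706], [-0.0, 0.707, -0.707]]
force: [-0.0, -0.0, -0.3]
opening: 1.0
grasp_force: 0.0
xyz mm [ 0.981  0.398 -0.409] rv [-0.     0.001 -0.   ] deg 0.04526848254432706 t 1.35 pos [0.533 0.165 0.168] j [ -17.122   35.866  103.676   49.262   64.797 -135.977] F [-0.029 -0.003 -0.254] open 0.9999383406470144 0.0
xyz mm [ 1.047  0.406 85.591] rv [-0.     0.001 -0.   ] deg 0.04526848254432706 t 1.35 pos [0.533 0.165 0.168] j [ -17.122   35.866  103.676   49.262   64.797 -135.977] F [-0.029 -0.003 -0.254] open 0.9999383406470144 0.0
```

View pics/wrist1.png

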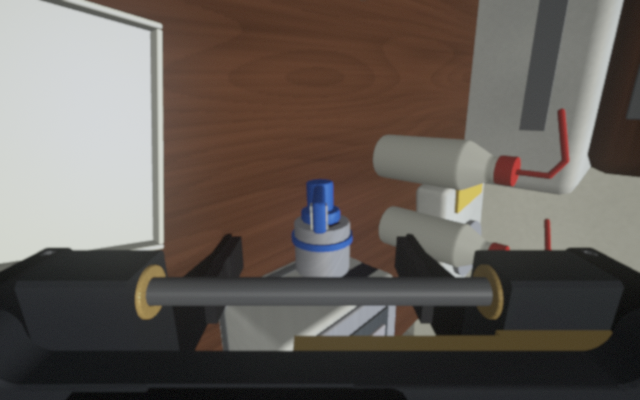

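The wrist view shows the wing (end face at about 318,215) centred between the fingers, with the ring behind it at 322,240. I'll check this against the projection, then approach.

```bash
python3 - <<'E'
from h import *
w=(r+k)/2**.5
for d in(.0,.044,.065): print(d,proj("wrist",A+w*d),proj("wrist",A+w*d-u*.012),proj("wrist",A+w*d+u*.012))
print("mouth",proj("wrist",A+u*.024))
i=cv2.imread("pics/wrist1.png");hsv=cv2.cvtColor(i,cv2.COLOR_BGR2HSV);m=cv2.inRange(hsv,(100,130,60),(125,255,255))
cs,_=cv2.findContours(m,cv2.RETR_EXTERNAL,cv2.CHAIN_APPROX_NONE)
for c in cs:
    if cv2.contourArea(c)>15: print(cv2.boundingRect(c),cv2.approxPolyDP(c,1.5,True)[:,0].tolist())
cv2.imwrite("pics/w1c.png",cv2.resize(i[170:280,270:370],None,fx=5,fy=5,interpolation=cv2.INTER_CUBIC))
E
```

```text
0.0 [320.247 193.712] [320.15  180.851] [320.342 206.261]
0.044 [320.343 209.333] [320.23  194.438] [320.453 223.803]
0.065 [320.401 218.87 ] [320.279 202.762] [320.52  234.477]
mouth [320.435 218.507]
(293, 235, 59, 16) [[293, 235], [296, 245], [310, 250], [337, 249], [351, 241], [350, 236], [338, 244], [317, 246], [299, 242]]
(302, 206, 7, 18) [[308, 206], [302, 213], [302, 218], [308, 223]]
(308, 180, 32, 53) [[316, 180], [308, 183], [308, 203], [311, 201], [313, 203], [314, 230], [322, 232], [325, 230], [325, 203], [327, 203], [329, 208], [329, 224], [337, 222], [339, 211], [332, 204], [332, 183], [325, 180]]
```

View pics/w1c.png

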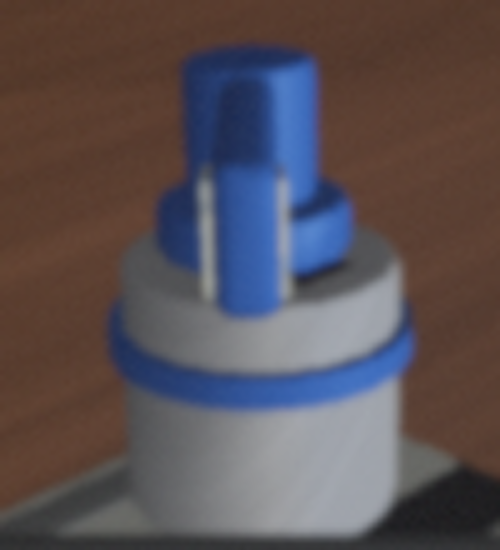

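The prediction matches to about 1 mm: the end face is centred at (319.5,217.5) against a predicted (320.4,218.9). Now approaching and closing.

```bash
python3 -m handwheel '[{"xyz":[1,0,25],"delta_rot":[0,0,0],"hand":-1},{"xyz":[1,0,50],"delta_rot":[0,0,0],"hand":-1},{"xyz":[1,0,70],"delta_rot":[0,0,0],"hand":-1},{"xyz":[1,0,85],"delta_rot":[0,0,0],"hand":-1},{"xyz":[1,0,85],"delta_rot":[0,0,0],"hand":-1}]' && python3 -m handwheel '[{"xyz":[0,0,0],"delta_rot":[0,0,0],"hand":1},{"xyz":[0,0,0],"delta_rot":[0,0,0],"hand":1},{"xyz":[0,0,0],"delta_rot":[0,0,0],"hand":1},{"xyz":[0,0,0],"delta_rot":[0,0,0],"hand":1},{"xyz":[0,0,0],"delta_rot":[0,0,0],"hand":1}]'; python3 -c "
from h import *
delta(*pose(45,.034))"
```

```text
time_s: 2.12
position: [0.5349, 0.2258, 0.1082]
tcp_rot: [[-0.999, 0.041, 0.036], [0.054, 0.707, 0.705], [0.003, 0.706, -0.709]]
force: [-0.1, -0.8, 0.3]
opening: 1.002
grasp_force: 0.0
time_s: 2.75
position: [0.5354, 0.225, 0.1087]
tcp_rot: [[-0.998, 0.04, 0.038], [0.055, 0.707, 0.705], [0.002, 0.706, -0.709]]
force: [0.7, 0.2, 0.7]
opening: 0.511
grasp_force: 0.0
xyz mm [0.686 0.384 1.257] rv [-0.002  0.002 -0.005] deg 0.31828849345383786 t 2.75 pos [0.535 0.225 0.109] j [ -10.536   42.161  104.82    56.519   57.018 -139.777] F [0.685 0.172 0.689] open 0.5114237106357831 0.0
```

```bash
python3 -m handwheel '[{"xyz":[0,0,0],"delta_rot":[0,0,0],"hand":1},{"xyz":[0,0,0],"delta_rot":[0,0,0],"hand":1},{"xyz":[0,0,0],"delta_rot":[0,0,0],"hand":1},{"xyz":[0,0,0],"delta_rot":[0,0,0],"hand":1},{"xyz":[0,0,0],"delta_rot":[0,0,0],"hand":1}]'; python3 - <<'E'
from h import *
for t in(45,36,27,18,9,0): delta(*pose(t,.033))
E
```

```text
time_s: 3.38
position: [0.5354, 0.2253, 0.1088]
tcp_rot: [[-0.998, 0.04, 0.038], [0.055, 0.707, 0.705], [0.001, 0.706, -0.708]]
force: [0.6, 0.0, 0.9]
opening: 0.109
grasp_force: 29.9
xyz mm [0.607 0.032 2.145] rv [-0.001  0.002 -0.004] deg 0.2788692478604032 t 3.375 pos [0.535 0.225 0.109] j [ -10.514   42.158  104.816   56.541   57.051 -139.793] F [0.567 0.048 0.859] open 0.10934433246986235 29.932965738116764
xyz mm [0.629 5.195 2.544] rv [ 0.156  0.002 -0.004] deg 8.9180773805044 t 3.375 pos [0.535 0.225 0.109] j [ -10.514   42.158  104.816   56.541   57.051 -139.793] F [0.567 0.048 0.859] open 0.10934433246986235 29.932965738116764
xyz mm [ 0.653 10.232  3.745] rv [ 0.313  0.001 -0.004] deg 17.91608634604925 t 3.375 pos [0.535 0.225 0.109] j [ -10.514   42.158  104.816   56.541   57.051 -139.793] F [0.567 0.048 0.859] open 0.10934433246986235 29.932965738116764
xyz mm [ 0.677 15.019  5.72 ] rv [ 0.47   0.001 -0.005] deg 26.915421291384977 t 3.375 pos [0.535 0.225 0.109] j [ -10.514   42.158  104.816   56.541   57.051 -139.793] F [0.567 0.048 0.859] open 0.10934433246986235 29.932965738116764
xyz mm [ 0.701 19.438  8.419] rv [ 0.627  0.001 -0.005] deg 35.91508541733032 t 3.375 pos [0.535 0.225 0.109] j [ -10.514   42.158  104.816   56.541   57.051 -139.793] F [0.567 0.048 0.859] open 0.10934433246986235 29.932965738116764
xyz mm [ 0.724 23.381 11.776] rv [ 0.784  0.    -0.005] deg 44.914880791368034 t 3.375 pos [0.535 0.225 0.109] j [ -10.514   42.158  104.816   56.541   57.051 -139.793] F [0.567 0.048 0.859] open 0.10934433246986235 29.932965738116764
```

Grip established (opening 9.5 mm, 30 N). Turning the first half.

```bash
python3 -m handwheel '[{"xyz":[0,2.7,0.1],"delta_rot":[0.0785,0,0],"hand":1},{"xyz":[0,5.5,0.4],"delta_rot":[0.157,0,0],"hand":1},{"xyz":[0,8.2,1],"delta_rot":[0.2355,0,0],"hand":1},{"xyz":[0,10.8,1.7],"delta_rot":[0.314,0,0],"hand":1},{"xyz":[0,13.4,2.7],"delta_rot":[0.3925,0,0],"hand":1}]'; python3 -c "
from h import *
delta(*pose(22.5,.035));delta(*pose(0,.035))"
```

```text
time_s: 4.0
position: [0.5363, 0.2368, 0.1166]
tcp_rot: [[-0.998, 0.052, 0.021], [0.056, 0.924, 0.379], [0.001, 0.379, -0.925]]
force: [-1.7, 1.2, -0.8]
opening: 0.113
grasp_force: 29.9
xyz mm [ 0.935 -0.084  0.294] rv [-0.004  0.001 -0.005] deg 0.3706247049231138 t 4.0 pos [0.536 0.237 0.117] j [   1.418   35.58   100.269   31.234   46.784 -107.57 ] F [-1.738  1.182 -0.845] open 0.11293269158385845 29.948406937764958
xyz mm [ 1.005 13.32   2.906] rv [ 0.389  0.    -0.005] deg 22.27812823015462 t 4.0 pos [0.536 0.237 0.117] j [   1.418   35.58   100.269   31.234   46.784 -107.57 ] F [-1.738  1.182 -0.845] open 0.11293269158385845 29.948406937764958
```

```bash
python3 -m handwheel '[{"xyz":[0,2.7,0.1],"delta_rot":[0.0785,0,0],"hand":1},{"xyz":[0,5.5,0.4],"delta_rot":[0.157,0,0],"hand":1},{"xyz":[0,8.2,1],"delta_rot":[0.2355,0,0],"hand":1},{"xyz":[0,10.8,1.7],"delta_rot":[0.314,0,0],"hand":1},{"xyz":[0,13.4,2.7],"delta_rot":[0.3925,0,0],"hand":1}]'; python3 -c "
from h import *
delta(*pose(0,.035))"
```

```text
time_s: 4.62
position: [0.5371, 0.2502, 0.1193]
tcp_rot: [[-0.998, 0.056, -0.0], [0.056, 0.998, -0.004], [0.0, -0.004, -1.0]]
force: [-0.1, 0.2, -0.1]
opening: 0.11
grasp_force: 30.0
xyz mm [ 1.112 -0.038  0.264] rv [-0.004 -0.    -0.005] deg 0.3540244244101915 t 4.625 pos [0.537 0.25  0.119] j [ 14.283  36.091  92.286  -0.259  51.689 -72.374] F [-0.065  0.178 -0.079] open 0.10988330530582806 29.955725423642434
```

Upright, with forces near zero. Drawing out 20 mm first as a test.

```bash
python3 -m handwheel '[{"xyz":[4,0,0],"delta_rot":[0,0,0],"hand":1},{"xyz":[8,0,0],"delta_rot":[0,0,0],"hand":1},{"xyz":[12,0,0],"delta_rot":[0,0,0],"hand":1},{"xyz":[16,0,0],"delta_rot":[0,0,0],"hand":1},{"xyz":[20,0,0],"delta_rot":[0,0,0],"hand":1}]'; python3 - <<'E'
from h import *
for n in("scene","side"): cv2.imwrite(f"pics/{n}2.png",vision.capture(n)[:,:,::-1])
b=cv2.imread("pics/side2.png")
cv2.imwrite("pics/s2c.png",cv2.resize(b[180:340,130:330],None,fx=3.5,fy=3.5))
E
```

```text
time_s: 5.25
position: [0.5166, 0.251, 0.1187]
tcp_rot: [[-0.998, 0.056, -0.002], [0.056, 0.998, -0.001], [0.001, -0.001, -1.0]]
force: [3.2, 2.0, 0.4]
opening: 0.111
grasp_force: 30.0
```

View pics/s2c.png

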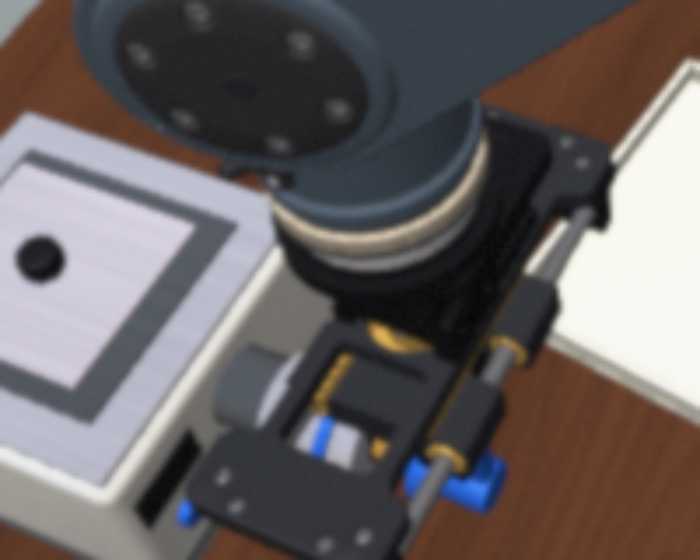

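The side crop shows the hub (crop 465,480) pulled away from the ringed port (325,440) with low force, so the thread has let go. Drawing it out further.

```bash
python3 -m handwheel '[{"xyz":[10,0,0],"delta_rot":[0,0,0],"hand":1},{"xyz":[22,0,0],"delta_rot":[0,0,0],"hand":1},{"xyz":[34,0,0],"delta_rot":[0,0,0],"hand":1},{"xyz":[48,0,0],"delta_rot":[0,0,0],"hand":1},{"xyz":[64,0,0],"delta_rot":[0,0,0],"hand":1}]'; python3 - <<'E'
from h import *
s=bot.read_state();R=np.array(s["tcp_rot"])
i=vision.capture("wrist");cv2.imwrite("pics/wrist3.png",i[:,:,::-1])
# tray centre from corners (two views), TCP target = above tray
delta(np.array([.462,.05,.125]),R)
E
```

```text
time_s: 5.98
position: [0.4511, 0.2544, 0.1186]
tcp_rot: [[-0.998, 0.055, -0.003], [0.055, 0.998, -0.002], [0.003, -0.002, -1.0]]
force: [-0.9, 0.4, -1.0]
opening: 0.111
grasp_force: 30.0
xyz mm [ -25.229 -203.088   -6.065] rv [-0.001 -0.005  0.001] deg 0.2716399745878712 t 6.025 pos [0.448 0.254 0.118] j [ 17.147  31.801 103.321  -0.054  45.358 -69.679] F [-2.583  0.315 -0.862] open 0.10874820361634732 29.979530876444187
```

View pics/wrist3.png

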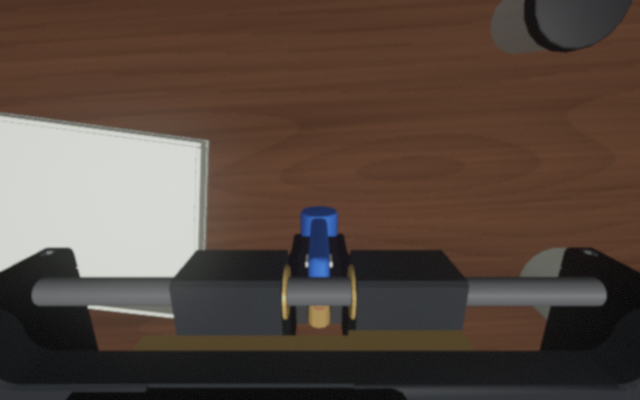

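The wrist view shows the plug held in the jaws (wing at 319,250) with the tray to the left. Carrying it over the tray.

```bash
python3 -m handwheel '[{"xyz":[0,-25,0],"delta_rot":[0,0,0],"hand":1},{"xyz":[0,-70,0],"delta_rot":[0,0,0],"hand":1},{"xyz":[0,-120,0],"delta_rot":[0,0,0],"hand":1},{"xyz":[0,-170,0],"delta_rot":[0,0,0],"hand":1},{"xyz":[0,-204,0],"delta_rot":[0,0,0],"hand":1}]'; python3 - <<'E'
from h import *
i=vision.capture("side");cv2.imwrite("pics/side4.png",i[:,:,::-1])
s=bot.read_state();print(s["position"],s["grasp_force"])
E
```

```text
time_s: 6.65
position: [0.4411, 0.0491, 0.1193]
tcp_rot: [[-0.998, 0.056, -0.002], [0.056, 0.998, -0.002], [0.002, -0.002, -1.0]]
force: [-0.0, -0.8, -1.7]
opening: 0.116
grasp_force: 30.0
[0.441 0.046 0.119] 29.97223929822212
```

View pics/side4.png

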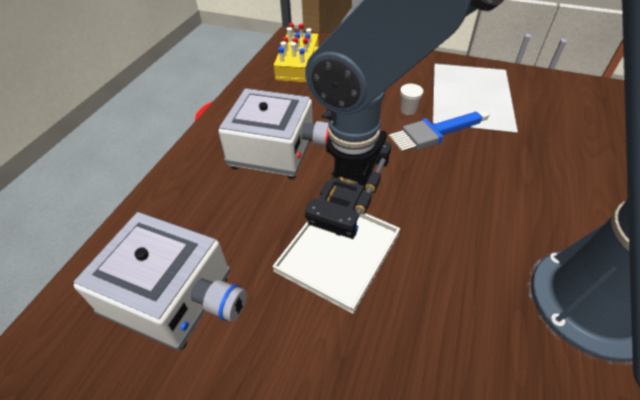

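The side view shows the plug over the tray, with the blue port empty at 238,302. Lowering.

```bash
python3 -m handwheel '[{"xyz":[0,0,15],"delta_rot":[0,0,0],"hand":1},{"xyz":[0,0,32],"delta_rot":[0,0,0],"hand":1},{"xyz":[0,0,46],"delta_rot":[0,0,0],"hand":1},{"xyz":[0,0,55],"delta_rot":[0,0,0],"hand":1},{"xyz":[0,0,59],"delta_rot":[0,0,0],"hand":1}]'; python3 -m handwheel '[{"xyz":[0,0,0.5],"delta_rot":[0,0,0],"hand":1},{"xyz":[0,0,1],"delta_rot":[0,0,0],"hand":1},{"xyz":[0,0,1.5],"delta_rot":[0,0,0],"hand":1},{"xyz":[0,0,2],"delta_rot":[0,0,0],"hand":1},{"xyz":[0,0,2],"delta_rot":[0,0,0],"hand":1}]'
```

```text
time_s: 7.32
position: [0.4414, 0.0509, 0.0599]
tcp_rot: [[-0.998, 0.055, -0.002], [0.055, 0.998, -0.002], [0.002, -0.002, -1.0]]
force: [0.1, -0.3, -1.7]
opening: 0.111
grasp_force: 30.0
time_s: 7.95
position: [0.4416, 0.0507, 0.0583]
tcp_rot: [[-0.998, 0.055, -0.002], [0.055, 0.998, -0.002], [0.001, -0.002, -1.0]]
force: [-0.3, 0.1, -2.1]
opening: 0.113
grasp_force: 30.0
```

Still no contact force, so I'll go down a little more.

```bash
python3 -m handwheel '[{"xyz":[0,0,0.5],"delta_rot":[0,0,0],"hand":1},{"xyz":[0,0,1],"delta_rot":[0,0,0],"hand":1},{"xyz":[0,0,1.5],"delta_rot":[0,0,0],"hand":1},{"xyz":[0,0,2],"delta_rot":[0,0,0],"hand":1},{"xyz":[0,0,2],"delta_rot":[0,0,0],"hand":1}]'
```

```text
time_s: 8.57
position: [0.4415, 0.0508, 0.0571]
tcp_rot: [[-0.998, 0.055, -0.001], [0.055, 0.998, -0.002], [0.001, -0.002, -1.0]]
force: [-1.2, 0.7, 9.2]
opening: 0.113
grasp_force: 30.0
```

Contact (about 10 N up). Opening, then retreating upward.

```bash
for i in 1 2; do :; done; python3 -m handwheel '[{"xyz":[0,0,-1],"delta_rot":[0,0,0],"hand":-1},{"xyz":[0,0,-1],"delta_rot":[0,0,0],"hand":-1},{"xyz":[0,0,-1],"delta_rot":[0,0,0],"hand":-1},{"xyz":[0,0,-1],"delta_rot":[0,0,0],"hand":-1},{"xyz":[0,0,-1],"delta_rot":[0,0,0],"hand":-1}]'; python3 -m handwheel '[{"xyz":[0,0,0],"delta_rot":[0,0,0],"hand":-1},{"xyz":[0,0,0],"delta_rot":[0,0,0],"hand":-1},{"xyz":[0,0,0],"delta_rot":[0,0,0],"hand":-1},{"xyz":[0,0,0],"delta_rot":[0,0,0],"hand":-1},{"xyz":[0,0,0],"delta_rot":[0,0,0],"hand":-1}]';python3 -m handwheel '[{"xyz":[0,0,-15],"delta_rot":[0,0,0],"hand":-1},{"xyz":[0,0,-40],"delta_rot":[0,0,0],"hand":-1},{"xyz":[0,0,-70],"delta_rot":[0,0,0],"hand":-1},{"xyz":[0,0,-110],"delta_rot":[0,0,0],"hand":-1},{"xyz":[0,0,-140],"delta_rot":[0,0,0],"hand":-1}]'; python3 - <<'E'
from h import *
i=vision.capture("wrist");j=vision.capture("side")
cv2.imwrite("pics/end.png",np.hstack([cv2.resize(i,(400,250)),cv2.resize(j,(400,250))])[:,:,::-1])
E
```

```text
time_s: 9.2
position: [0.4415, 0.0508, 0.0571]
tcp_rot: [[-0.998, 0.055, -0.002], [0.055, 0.998, -0.002], [0.002, -0.002, -1.0]]
force: [0.6, 0.1, 1.3]
opening: 0.591
grasp_force: 0.0
time_s: 9.82
position: [0.4415, 0.0507, 0.0572]
tcp_rot: [[-0.998, 0.055, -0.002], [0.055, 0.998, -0.002], [0.002, -0.002, -1.0]]
force: [0.8, 0.4, -0.4]
opening: 0.995
grasp_force: 0.0
time_s: 10.45
position: [0.4418, 0.051, 0.1987]
tcp_rot: [[-0.998, 0.055, -0.001], [0.055, 0.998, -0.002], [0.0, -0.002, -1.0]]
force: [-0.1, -0.6, 0.8]
opening: 0.998
grasp_force: 0.0
```

View pics/end.png

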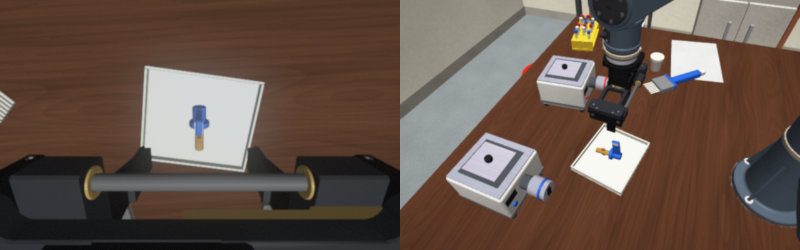

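Both halves show the plug resting in the tray near its centre (wrist half 200,120; side half 613,150), and the gripper is clear. I'll pause one call to settle, then hand in.

```bash
python3 -m handwheel '[{"xyz":[0,0,0],"delta_rot":[0,0,0],"hand":-1},{"xyz":[0,0,0],"delta_rot":[0,0,0],"hand":-1},{"xyz":[0,0,0],"delta_rot":[0,0,0],"hand":-1},{"xyz":[0,0,0],"delta_rot":[0,0,0],"hand":-1},{"xyz":[0,0,0],"delta_rot":[0,0,0],"hand":-1}]' >/dev/null; python3 -c "
from rig import workorder
print(workorder.hand_in())"
```

```text
the job is handed in; nothing more can be done
None
```

The blue plug was unscrewed, drawn out and set down in the white tray, the red plug was never touched, and the job was handed in at about 11 s; hand-in returned no verdict.

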